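# Wind the guarded trim dial once round to its mark

## Task

Swing the clear guard of the bench calibrator up and over to the left so that it rests open by itself, then turn the black trim dial beneath it clockwise: past the red index mark once, then one full further turn, until its orange pointer stands at the red mark for the second time. Let go and leave the guard open and the dial on the mark; do not disturb the relay board, the screw dish or the orange screwdriver lying beside the unit.

Things in the scene. Friction and masses are not known exactly. Their poses are not given: they have to be found in the camera images.
- unit: Grey bench calibrator, 180 (x) x 170 (y) x 60 mm high, fixed. Origin: centre of its underside; +x points to its back, +y to its left, z up; the front (-x, black bezel) roughly faces the robot. On top, round the dial: front and back walls, inner faces 77 mm from the dial axis, 43 mm high, and at the left a hinge ridge 39 mm high, 66 mm from the axis; open at the right.
- guard (a joint): Angle of the guard, a clear plate 168 x 106 x 4 mm with a yellow right edge, hinged on the unit's left along the unit's x, 46 mm above the top panel. 0 = shut (level, over the dial), 1.57 = upright, 2.4 = open against its stop, leaning out to the left. About 120 g, nearly free: let go before upright it falls shut, beyond that it falls open and rests there.
- guard_tab (a point): Centre of the guard's yellow grip, a block 26 mm long (along the unit's x) and 14 x 14 mm in section, on a stem at the guard's right edge, level with the plate, 135 mm from the hinge line; the plate begins 25 mm from it. Moves with the guard. Pinched by its two ends it can pivot between the fingers as the guard swings. When shut it is 46 mm above the top panel.
- guard_hinge (a point): Middle of the guard's hinge line, on the left ridge, 106 mm above the worktop and 70 mm left of the dial axis; the line runs along the unit's x.
- trim_dial (a joint): Angle of the dial, growing as it turns clockwise seen from above; 0 = pointer at the red index mark at the front, 6.28 = the mark again after one full turn. It starts 0.3 to 0.9 short of the mark, turns by a steady friction of about 0.05 N m, stays where it is left, and has stops only at -1.2 and 9.0.
- dial_grip (a point): On the dial's vertical axis at gripping height, 28 mm above the unit's top panel (88 mm above the worktop). The dial: round fluted black knob, 56 mm across, top 38 mm above the panel, on a flat skirt 66 mm across and 5 mm high; an orange line from the middle of its top to its edge is the pointer. The red index mark is on the panel at the dial's front (unit -x).
- relay_board: Green board with blue relays, 38 x 70 x 15 mm, loose, beside the unit on its left. Origin: centre of underside. Not to be disturbed.
- parts_dish: Round steel dish with screws, 67 mm across, 16 mm high, loose, beside the unit on its right. Origin: centre of underside. Not to be disturbed.
- driver: Orange precision screwdriver, 127 mm long, 10 mm thick, lying loose along the unit's right side, in front of the dish. Origin: centre of underside. Not to be disturbed.

How it is judged:
By the outcome, as a careful person would: the job done as asked, in the order asked, and still so for the second after the job is handed in, with the robot touching nothing.
It also fails if it takes over 72 s, if anything falls off the work surface, if the arm or the gripper's body presses on something with over 40 N, if the wrist force passes 120 N, or if a joint passes its speed limit or range.

## Robot

A 7-joint arm with a two-finger parallel gripper is mounted at the origin on a cart in front of the work surface, level with it; the furniture and walls round the work are solid. World frame = base frame: x ahead of the robot, y to its left, z up, the work surface at z = 0. Lengths are in mm, angles in rad, forces in N, time in s.
With the tool pointing down it reaches from about 400 to 850 mm from the base axis. Payload 10.4 kg.
Tool frame: the origin (TCP) lies on the centre line of the jaws, within the pads' length; the fingertips stand 25 mm ahead of it and the grasp point (between the pads) lies 6 mm ahead of it; z points along the fingers, y is the direction in which the jaws open and shut (so a half turn about z gives the same grasp; the last joint's range is limited). The gripper opens to 85 mm and grips with 20 to 120 N. Pads are 22 mm wide; open, the fingers measure 114 mm over their backs; the gripper's body (76 mm by 85 mm) begins 54 mm behind the grasp point. The pads swing forward as they close: fully open they stand 13 mm farther back than shut.
Start: joints at [1.26, 0.332, -0.065, 1.46, 0.022, 1.35, -0.088], TCP at [177.422, -599.308, 256.338] pointing down, gripper open.
Joint ranges: [-2.6, 2.6], [-0.5, 2.12], [-1.47, 1.34], [0.16, 2.42], [-1.27, 4.41], [0.06, 2.06], [-2.6, 2.6]. Speed limits (rad/s): [2.22, 2.22, 2.79, 2.79, 3.14, 3.14, 3.14].

## Interface

Orientations are given as a 3x3 rotation matrix whose columns are the frame's x, y, z axes.
In Python, from rig import * gives the robot as it stands. The module is installed in compiled form; this text tells all that it offers.
- The arm moves only by the shell command python3 -m handwheel 'ROWS' [OPENING] [FORCE]. ROWS is a JSON object of lists of equal length, an entry for each row: "travel": the shift along the world's x, y, z in mm, a list of three; "turn": the turn about the world's z in degrees. A call has exactly 8 rows; each row shifts and turns the commanded pose from where the row before left it; what a row does not reach is not made up. A row lasts 1/12 s, in which the tool goes at most 41.7 mm and 7.16 degrees, less where a joint would pass 70% of its speed; a pose out of reach is approached as far as the arm can. A call with a gripper value outside its range is refused whole. OPENING is the closure in counts, from 0 (fully open) to 255 (shut), set as the call begins (- or left out, the last holds). The fingers move at their own pace and stop on an object; FORCE is the grip in N (left out, the last holds). Time passes only in rows, so rows that do not move let the fingers close, or fill a call up. It gives the time, the measured TCP pose, the force and the opening at its end, in the units of the state.
- get_state(): the state, without advancing time (a new reading comes with each control period).
- capture(name): name is "side" or "top" or "wrist"; returns (picture, depth): 480x640x3 uint8, blue, green, red; 480x640 float32, mm along the optical axis (not along the pixel's ray), 0 where there is no reading.
- camera_info(name): a dict with "fx", "fy", "cx", "cy" (pixels), "eye" and "rotation" of the camera in the world. Camera axes: x right, y down, z forward; pixel columns grow to the right and rows downward; lengths in mm; the calibration is good to about 2 mm. A picture is of the moment at which its call begins: read the wrist's pose just before it. camera_info takes no time and is no camera call; for the wrist camera it gives the pose at the moment of the call.
- close_job(): hands the job in, once; it reports no verdict.
The state is a dict: "time_s": time; "q": joint angles; "qd": joint speeds; "tau": joint torques, N m; "tcp_pos": TCP position; "orientation": TCP orientation; "force": force on the tool from outside, world axes, zero at the start; "wrist_torque": the same for the moment, N m; "finger_gap": finger opening in mm.
Only numpy, scipy, OpenCV 4.12 (cv2) and the standard library are available. Lean on these libraries where they do the work, as an engineer would, in place of code of your own. Each camera call takes 0.05 s, during which the arm holds its last target.

## Working session

There is one attempt and no reset: what is moved stays moved. The work goes in short steps, Python scripts to look and compute and a shell command to move; the robot and the scene stay as the last step left them, time stands still between calls to the robot, and variables do not carry over. Pictures are saved under pics/ and viewed, and the job is handed in when it is done.

```bash
mkdir -p pics; python3 - <<'E'
from rig import *
import cv2,numpy as np
s=get_state();print(s)
for n in("top","side"):
    p,d=capture(n);cv2.imwrite(f"pics/{n}0.png",p);np.save(f"pics/{n}0.npy",d);c=camera_info(n);print(n,c)
E
```

```text
{'time_s': 0.0, 'q': array([ 1.26040752,  0.33285667, -0.06472804,  1.46093143,  0.02159438,
        1.34988356, -0.08854344]), 'qd': array([-0.00075584,  0.00114325,  0.00191558, -0.00014915, -0.00040981,
       -0.00086926,  0.00073602]), 'tau': array([-4.06590325e-04, -6.25443721e+01,  4.93880978e-02, -3.91594863e+01,
        1.62703462e-02,  1.01547901e-02,  9.23768880e-06]), 'tcp_pos': array([ 177.3158301 , -598.97379807,  255.53018273]), 'orientation': array([[ 9.58873077e-01,  2.83834862e-01, -4.39555663e-04],
       [ 2.83835198e-01, -9.58872181e-01,  1.31194926e-03],
       [-4.91007594e-05, -1.38275419e-03, -9.99999043e-01]]), 'force': array([ 0.77688832, -0.58275527, -0.36292386]), 'wrist_torque': array([-0.01014871, -0.0146475 , -0.02495407]), 'finger_gap': 85.59297232077814}
top {'fx': 458.1231038587948, 'fy': 458.1231038587948, 'cx': 321.76530685129967, 'cy': 238.57210828165793, 'eye': array([392.10226365,  19.86921919, 946.9000883 ]), 'rotation': array([[-0.0037091 , -0.98739312,  0.1582437 ],
       [-0.99999147,  0.00337517, -0.00237896],
       [ 0.00181487, -0.15825118, -0.98739722]])}
side {'fx': 584.8920986657761, 'fy': 584.8920986657761, 'cx': 318.32892944331564, 'cy': 240.57499589589693, 'eye': array([ 309.96004176, -746.80633781,  450.82555374]), 'rotation': array([[ 0.96385942, -0.12709355,  0.23414153],
       [-0.26558768, -0.38933659,  0.88197517],
       [-0.02093349, -0.91228518, -0.40902022]])}
```

View pics/top0.png

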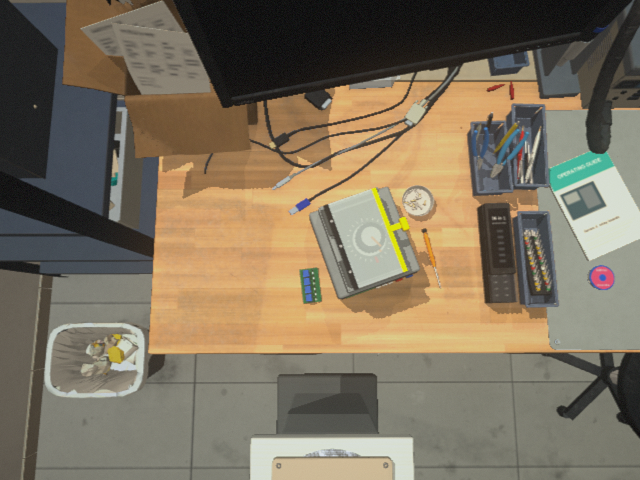

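View pics/side0.png

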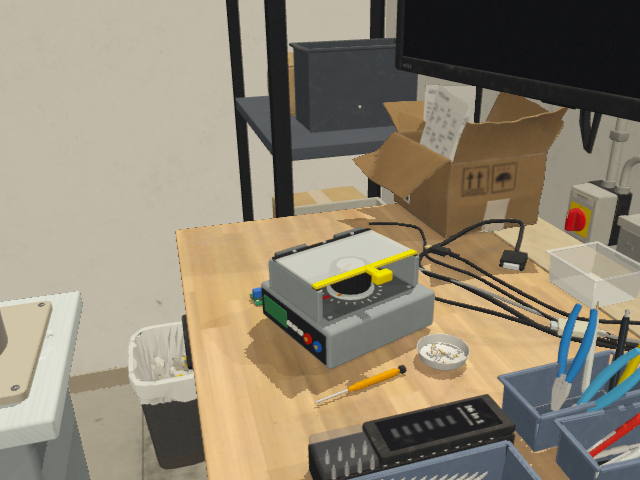

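```bash
cat > h.py <<'E'
import cv2,numpy as np
from rig import *
def ray(n,u,v,z,ci=None):
    c=ci or camera_info(n);d=c['rotation']@np.array([(u-c['cx'])/c['fx'],(v-c['cy'])/c['fy'],1.]);e=c['eye']
    return e+d*(z-e[2])/d[2]
def proj(n,P,ci=None):
    c=ci or camera_info(n);p=c['rotation'].T@(np.asarray(P,float)-c['eye']);return np.array([c['fx']*p[0]/p[2]+c['cx'],c['fy']*p[1]/p[2]+c['cy']])
def pt(n,u,v,d,ci=None):
    c=ci or camera_info(n);return c['eye']+c['rotation']@(np.array([(u-c['cx'])/c['fx'],(v-c['cy'])/c['fy'],1.])*d)
E
python3 - <<'E'
from h import *
p=cv2.imread('pics/top0.png');d=np.load('pics/top0.npy')
cv2.imwrite('pics/top0z.png',cv2.resize(p[165:315,290:450],None,fx=5,fy=4.0 if 0 else 4,interpolation=cv2.INTER_CUBIC))
h=cv2.cvtColor(p,cv2.COLOR_BGR2HSV)
m=cv2.inRange(h,(26,180,120),(34,255,255));m[:180]=0;m[300:]=0;m[:,:300]=0;m[:,450:]=0
ys,xs=np.nonzero(m);print(len(xs),xs.min(),xs.max(),ys.min(),ys.max())
P=np.array([ray('top',x,y,106+7) for x,y in zip(xs,ys)])
print(np.median([pt('top',x,y,d[y,x])[2] for x,y in zip(xs,ys)]))
# line edge fit: strip by RANSAC-ish
(vx,vy,_),= [cv2.fitLine(P.astype(np.float32)[:,:3],cv2.DIST_HUBER,0,.01,.01)[:3].ravel()]
print(vx,vy,np.degrees(np.arctan2(vy,vx)))
r=cv2.minAreaRect(P[:,:2].astype(np.float32));print(r)
for (u,v) in [(371,237)]:
    print(d[v,u],pt('top',u,v,d[v,u]))
# wood mask => unit outline at z 60?
E
```

```text
518 372 409 188 271
108.67968001578987
0.94205135 0.33546877 19.601044
((548.92578125, -121.79051208496094), (165.61846923828125, 40.091888427734375), 19.327518463134766)
848.3394 [528.88295484 -73.32940686 109.8782691 ]
```

View pics/top0z.png

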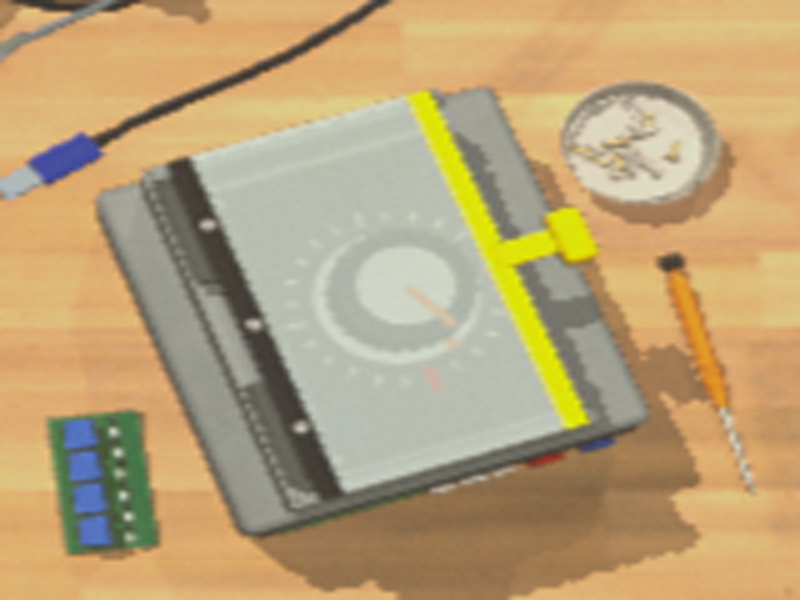

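```bash
python3 - <<'E'
from h import *
p=cv2.imread('pics/top0.png')
h=cv2.cvtColor(p,cv2.COLOR_BGR2HSV)
m=cv2.inRange(h,(26,180,120),(34,255,255));m[:180]=0;m[300:]=0;m[:,:300]=0;m[:,450:]=0
ys,xs=np.nonzero(m);P=np.array([ray('top',x,y,108 if 0 else 113) for x,y in zip(xs,ys)])[:,:2]
a=np.radians(19.5)
for k in range(3):
    R=np.array([[np.cos(a),np.sin(a)],[-np.sin(a),np.cos(a)]])
    Q=P@R.T
    med=np.median(Q[:,1]);s=Q[abs(Q[:,1]-med)<5]
    a+=np.polyfit(s[:,0],s[:,1],1)[0]
print('yaw',np.degrees(a),'strip v',med,s[:,0].min(),s[:,0].max())
t=Q[Q[:,1]<Q[:,1].min()+14];print('tab u',t[:,0].min(),t[:,0].max(),'v',t[:,1].min(),t[:,1].max())
# tab center from strip: top face
c=R.T@np.array([(t[:,0].min()+t[:,0].max())/2,Q[:,1].min()+7]);print('tab',c)
dial=ray('top',371,236.2,98);print('dial',dial, 'in unit-rot',R@dial[:2],'tab uv',R@c)
# side check
p=cv2.imread('pics/side0.png');h=cv2.cvtColor(p,cv2.COLOR_BGR2HSV)
m=cv2.inRange(h,(24,180,120),(34,255,255));m[:240]=0;m[300:]=0;m[:,:300]=0;m[:,440:]=0
cv2.imwrite('pics/s.png',cv2.resize(p[220:370,240:440],None,fx=4,fy=4))
ci=camera_info('side')
pr=proj('side',[*c,106]);print('proj side tab',pr)
print('dial proj', proj('side',dial), proj('top',[*c,113]))
E
```

```text
yaw 19.412237139839853 strip v -282.8891785643509 394.3478634133196 559.9664744470211
tab u 466.2648085126905 489.8794077724483 v -317.5231437431001 -303.5663214334477
tab [ 554.15270336 -133.76226949]
dial [532.34680419 -74.68355253  98.        ] in unit-rot [ 477.16580996 -247.55513075] tab uv [ 478.07210814 -310.52314374]
proj side tab [381.47115933 276.08732941]
dial proj [350.36688844 264.24080501] [403.48519939 223.16810212]
```

View pics/s.png

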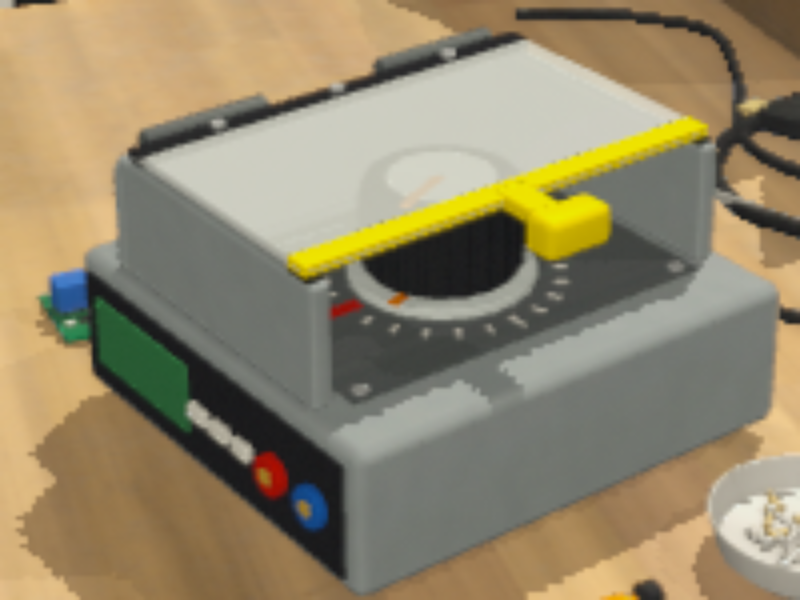

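```bash
python3 -m handwheel '{"travel":[[24,29,0],[24,29,0],[24,29,0],[24,29,0],[24,29,0],[24,29,0],[24,29,0],[24,29,0]],"turn":[0,0,0,0,0,0,0,0]}' 0 40; python3 -c "
from rig import *
print(get_state()['q'])"
```

```text
time_s: 0.77
tcp_pos: [370.1, -365.6, 256.2]
orientation: [[0.959, 0.284, -0.0], [0.284, -0.959, 0.0], [-0.0, -0.0, -1.0]]
force: [0.8, -1.2, -0.1]
finger_gap: 85.2
[ 0.94439204  0.11698927 -0.27256853  1.72403117  0.03277737  1.30524335
 -0.61809931]
```

```bash
python3 -m handwheel '{"travel":[[23,29,0],[23,29,0],[23,29,0],[23,29,0],[23,29,0],[23,29,0],[23,29,0],[23,28,0]],"turn":[7,7,7,7,7,7,7,7]}'; python3 -m handwheel '{"travel":[[0,0,-10],[0,0,-10],[0,0,-10],[0,0,-10],[0,0,-10],[0,0,0],[0,0,0],[0,0,0]],"turn":[7,7,7,7,7,2,0,0]}'; python3 - <<'E'
from h import *
s=get_state();print(s['q'],s['tcp_pos'],s['orientation'])
p,d=capture('wrist');cv2.imwrite('pics/w1.png',p)
p,d=capture('side');cv2.imwrite('pics/s1.png',p[120:420,160:560].repeat(2,0).repeat(2,1))
E
```

```text
time_s: 1.43
tcp_pos: [554.1, -134.6, 256.2]
orientation: [[0.295, 0.955, -0.0], [0.955, -0.295, 0.0], [0.0, -0.0, -1.0]]
force: [1.4, -0.1, 1.2]
finger_gap: 85.5
time_s: 2.1
tcp_pos: [553.3, -136.3, 206.2]
orientation: [[-0.332, 0.943, -0.0], [0.943, 0.332, 0.0], [0.0, -0.0, -1.0]]
force: [0.7, -0.5, -0.1]
finger_gap: 85.5
[ 0.69312164  0.30954105 -0.6347142   1.65038928  0.19151117  1.24510583
  0.35772002] [ 553.327872   -136.34975589  206.18996391] [[-3.31841122e-01  9.43335244e-01 -2.94020868e-04]
 [ 9.43335207e-01  3.31841207e-01  3.17985612e-04]
 [ 3.97535275e-04 -1.71839534e-04 -9.99999906e-01]]
```

View pics/w1.png

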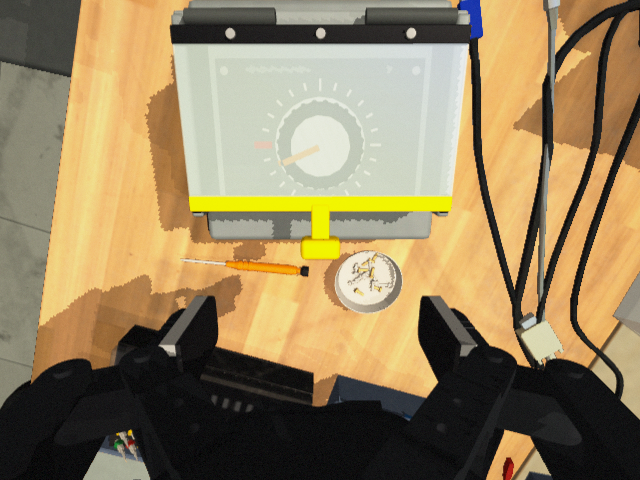

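View pics/s1.png

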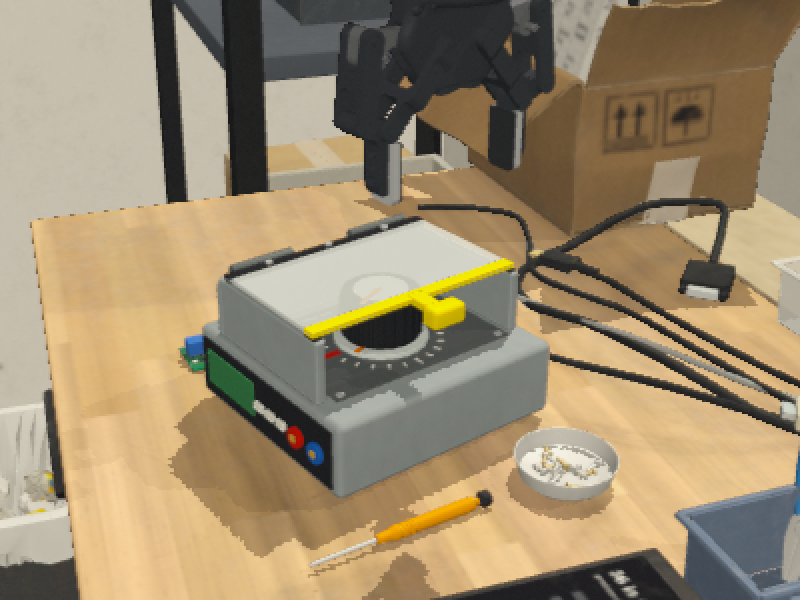

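```bash
python3 - <<'E'
from h import *
ci=camera_info('wrist')
for u,v,z in [(302.5,240,113),(339.5,240,113),(321,237,113),(190,204,108),(452,204,108),(321,145,98)]: print(ray('wrist',u,v,z,ci))
a=np.radians(19.4);R=np.array([[np.cos(a),np.sin(a)],[-np.sin(a),np.cos(a)]])
print(R@ray('wrist',321,237,113,ci)[:2],R@ray('wrist',321,258,99,ci)[:2], R@ray('wrist',321,145,98,ci)[:2], R@get_state()['tcp_pos'][:2])
E
```

```text
[ 541.97231567 -131.39769883  113.        ]
[ 564.43188425 -123.5175522   113.        ]
[ 552.52816991 -125.55856859  113.        ]
[ 466.85445298 -133.90907262  108.        ]
[624.67629275 -78.513666   108.        ]
[533.77006802 -72.16059175  98.        ]
[ 479.45141276 -301.95806911] [ 479.64001259 -321.44809742] [ 479.49507845 -245.36117511] [ 476.82510581 -312.43427454]
```

```bash
python3 -m handwheel '{"travel":[[1,2.5,-15],[0,0,-15],[0,0,-15],[0,0,-15],[0,0,-15],[0,0,-14],[0,0,0],[0,0,0]],"turn":[0,0,0,0,0,0,0,0]}'; python3 -m handwheel '{"travel":[[0,0,0],[0,0,0],[0,0,0],[0,0,0],[0,0,0],[0,0,0],[0,0,0],[0,0,0]],"turn":[0,0,0,0,0,0,0,0]}' 255 30;python3 - <<'E'
from h import *
p,d=capture('wrist');cv2.imwrite('pics/w2.png',p)
E
```

```text
time_s: 2.87
tcp_pos: [554.3, -133.7, 117.3]
orientation: [[-0.333, 0.943, -0.001], [0.943, 0.333, 0.0], [0.001, -0.001, -1.0]]
force: [0.2, 0.2, 0.8]
finger_gap: 85.2
time_s: 3.53
tcp_pos: [554.3, -134.1, 117.9]
orientation: [[-0.333, 0.943, -0.0], [0.943, 0.333, -0.0], [-0.0, -0.0, -1.0]]
force: [-3.8, -0.3, 5.0]
finger_gap: 25.1
```

View pics/w2.png

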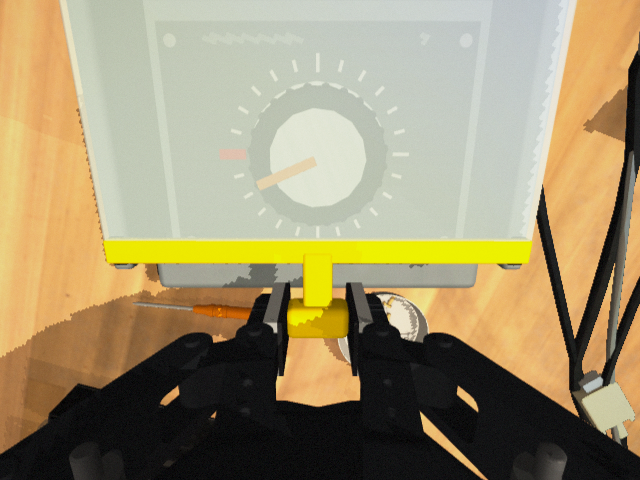

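```bash
python3 -c "
import numpy as np
t=np.linspace(0,2.25,25);s=135*(1-np.cos(t));z=135*np.sin(t)
P=np.round(np.c_[-.333*s,.943*s,z],1);print(np.round(np.diff(P,axis=0),1).tolist())"
```

```text
[[-0.2, 0.6, 12.6], [-0.6, 1.6, 12.6], [-1.0, 2.8, 12.3], [-1.3, 3.8, 11.9], [-1.7, 4.9, 11.6], [-2.1, 5.9, 11.0], [-2.4, 6.8, 10.4], [-2.8, 7.8, 9.6], [-3.0, 8.5, 8.9], [-3.3, 9.3, 7.9], [-3.5, 9.9, 7.0], [-3.7, 10.5, 6.0], [-3.9, 11.0, 4.9], [-4.0, 11.4, 3.8], [-4.1, 11.7, 2.7], [-4.2, 11.8, 1.5], [-4.2, 11.9, 0.3], [-4.2, 11.9, -0.9], [-4.1, 11.8, -2.1], [-4.1, 11.5, -3.2], [-4.0, 11.2, -4.3], [-3.8, 10.8, -5.5], [-3.6, 10.3, -6.5], [-3.4, 9.6, -7.5]]
```

```bash
python3 -m handwheel '{"travel":[[0,0.6,12.6],[-0.6,1.6,12.6],[-1,2.8,12.3],[-1.3,3.8,12],[-1.7,4.9,11.6],[-2.1,5.9,11],[-2.4,6.8,10.4],[-2.8,7.8,9.6]],"turn":[0,0,0,0,0,0,0,0]}';python3 - <<'E'
from h import *
p,d=capture('side');cv2.imwrite('pics/s3.png',p[120:420,160:560].repeat(2,0).repeat(2,1))
E
```

```text
time_s: 4.25
tcp_pos: [542.0, -99.1, 210.4]
orientation: [[-0.334, 0.943, -0.0], [0.943, 0.334, -0.0], [-0.0, -0.001, -1.0]]
force: [-3.3, 0.5, -5.0]
finger_gap: 25.0
```

View pics/s3.png

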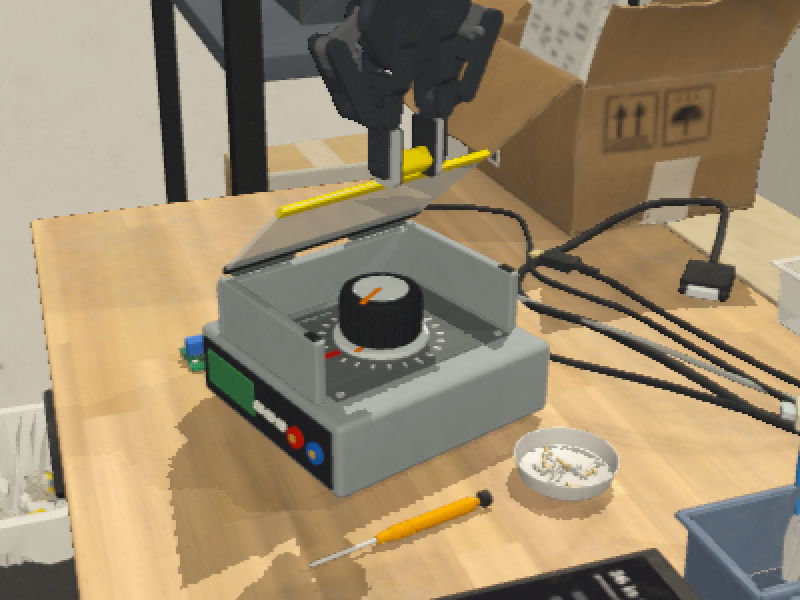

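The tab is still in the jaws at about (410,158) and the guard is up near 45°, pivoting as intended. I'll continue the arc.

```bash
python3 -m handwheel '{"travel":[[-3,8.5,8.9],[-3.3,9.3,7.9],[-3.5,9.9,7],[-3.7,10.5,6],[-3.9,11,4.9],[-4,11.4,3.8],[-4.1,11.7,2.7],[-4.2,11.8,1.5]],"turn":[0,0,0,0,0,0,0,0]}';python3 -m handwheel '{"travel":[[-4.2,11.9,0.3],[-4.2,11.9,-0.9],[-4.1,11.8,-2.1],[-4.1,11.5,-3.2],[-4,11.2,-4.3],[-3.8,10.8,-5.5],[-3.6,10.3,-6.5],[0,0,0]],"turn":[0,0,0,0,0,0,0,0]}';python3 - <<'E'
from h import *
p,d=capture('side');cv2.imwrite('pics/s4.png',p[120:420,160:560].repeat(2,0).repeat(2,1))
print(get_state()['q'])
E
```

```text
time_s: 4.97
tcp_pos: [512.3, -14.8, 253.2]
orientation: [[-0.333, 0.943, 0.0], [0.943, 0.333, -0.001], [-0.001, -0.0, -1.0]]
force: [-3.7, -3.0, -1.5]
finger_gap: 25.1
time_s: 5.63
tcp_pos: [483.4, 67.0, 230.1]
orientation: [[-0.337, 0.942, -0.0], [0.942, 0.337, -0.0], [-0.0, -0.0, -1.0]]
force: [-8.1, -0.1, 4.6]
finger_gap: 25.3
[ 0.52787978  0.11026709 -0.79439124  1.81294159  0.08270116  1.25256143
  0.05350461]
```

View pics/s4.png

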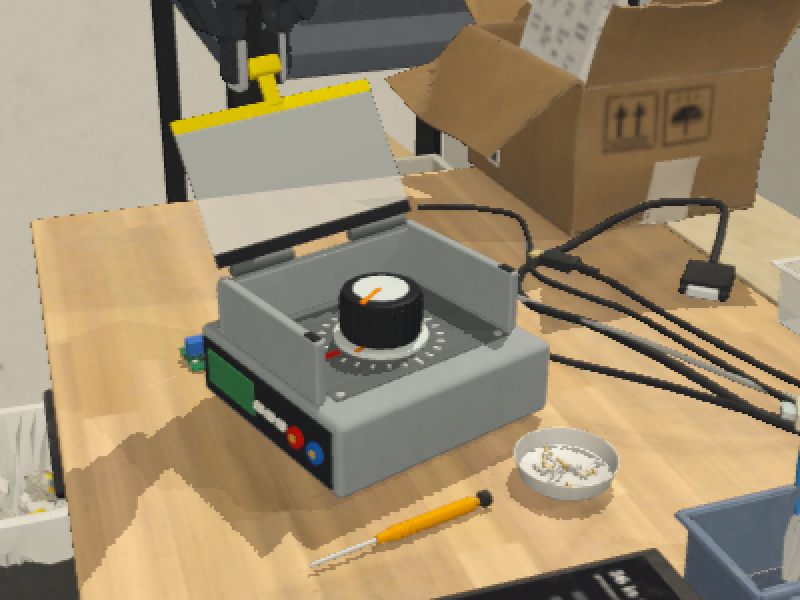

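```bash
python3 -m handwheel '{"travel":[[0,0,0],[0,0,0],[0,0,0],[0,0,0],[0,0,10],[0,0,20],[0,0,20],[0,0,20]],"turn":[0,0,0,0,0,0,0,0]}' 0; python3 -m handwheel '{"travel":[[6,-17,0],[6,-17,0],[6,-17,0],[6,-17,0],[6,-17,0],[7,-18,0],[7,-18,0],[6,-19,0]],"turn":[7,7,7,7,7,7,7,7]}';python3 - <<'E'
from h import *
s=get_state();print(s['q'],s['tcp_pos'])
p,d=capture('side');cv2.imwrite('pics/s5.png',p[120:420,160:560].repeat(2,0).repeat(2,1))
p,d=capture('top');cv2.imwrite('pics/t5.png',p[130:330,220:480].repeat(3,0).repeat(3,1))
p,d=capture('wrist');cv2.imwrite('pics/w5.png',p)
E
```

```text
time_s: 6.35
tcp_pos: [484.8, 64.0, 301.6]
orientation: [[-0.334, 0.943, 0.001], [0.943, 0.334, 0.0], [0.0, 0.001, -1.0]]
force: [0.3, 0.3, -0.1]
finger_gap: 85.4
time_s: 7.02
tcp_pos: [535.3, -76.9, 300.8]
orientation: [[-0.97, 0.245, 0.001], [0.245, 0.97, 0.0], [-0.001, 0.0, -1.0]]
force: [0.0, 1.1, 0.6]
finger_gap: 85.1
[ 0.7107302   0.19289122 -0.73934418  1.58551159  0.13095615  1.41316664
  1.28375381] [535.32907376 -76.89848189 300.84738432]
```

View pics/s5.png

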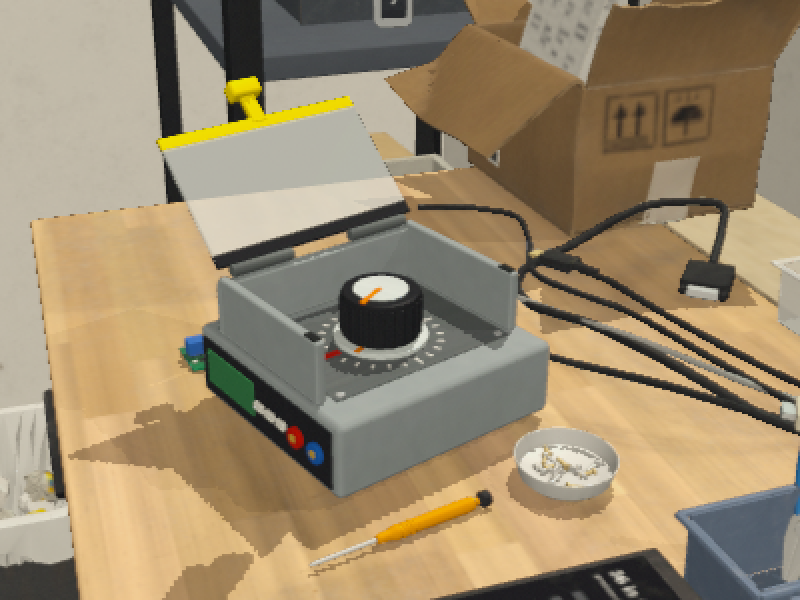

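View pics/t5.png

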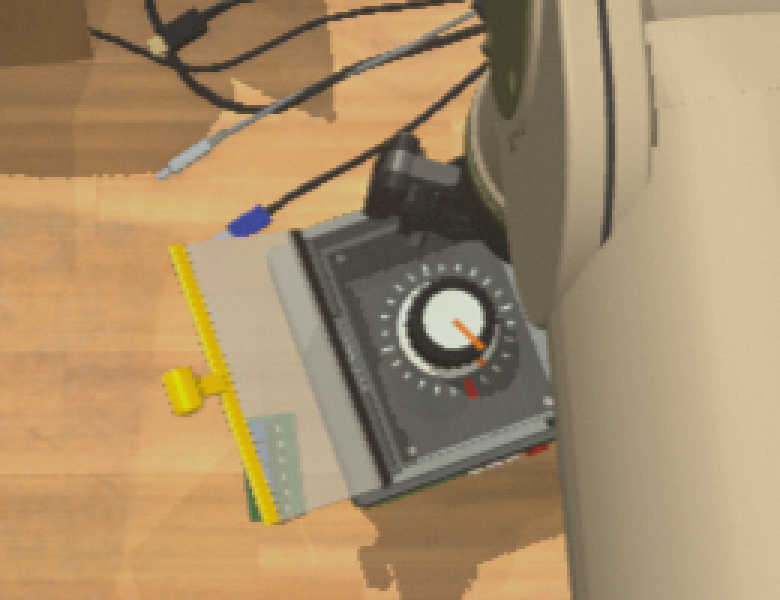

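View pics/w5.png

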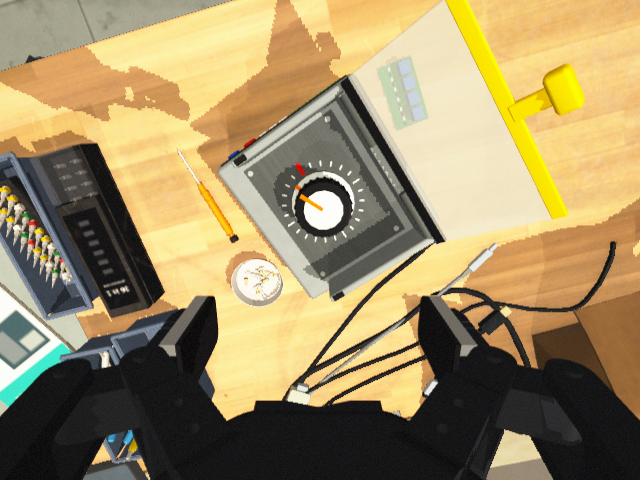

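```bash
cat > dial.py <<'E'
from h import *
def meas(n,tag):
    ci=camera_info(n);p,d=capture(n);cv2.imwrite(f'pics/{tag}.png',p)
    h=cv2.cvtColor(p,cv2.COLOR_BGR2HSV)
    c0=proj(n,[533.5,-74,98],ci).astype(int)
    r=int(70*ci['fx']/abs(ci['eye'][2]-98))
    roi=np.zeros(p.shape[:2],np.uint8);cv2.circle(roi,tuple(int(x) for x in c0),r,255,-1)
    o=cv2.inRange(h,(8,150,150),(20,255,255))&roi; rd=(cv2.inRange(h,(0,170,80),(5,255,255))|cv2.inRange(h,(172,170,80),(180,255,255)))&roi
    w=cv2.inRange(h,(0,0,170),(180,60,255))&roi
    def big(m):
        k,l,s,c=cv2.connectedComponentsWithStats(m)
        if k<2: return None
        i=1+np.argmax(s[1:,4]);return l==i,s[i,4],c[i]
    W=big(w|o);O=big(o);Rd=big(rd)
    out={}
    if W:
        cs,_=cv2.findContours(W[0].astype(np.uint8),cv2.RETR_EXTERNAL,cv2.CHAIN_APPROX_NONE)
        c=max(cs,key=len);hull=cv2.convexHull(c);e=cv2.fitEllipse(c);C=ray(n,*e[0],98,ci);out['C']=C[:2]
        print('disc',e, 'C',C)
    if Rd: M=ray(n,*Rd[2],60.5,ci);out['M']=M[:2];print('mark',Rd[1],M)
    if O:
        ys,xs=np.nonzero(O[0]);Q=np.array([ray(n,x,y,98.5,ci)[:2] for x,y in zip(xs,ys)]).astype(np.float32)
        m=Q.mean(0);print('ptr',O[1],m)
        out['P']=m
        v=cv2.fitLine(Q,cv2.DIST_L2,0,.01,.01).ravel()[:2]
        if W and v@(m-out['C'])<0: v=-v
        print('ptr line dir deg',np.degrees(np.arctan2(v[1],v[0])))
    for k in('M','P'):
        if k in out and W: q=out[k]-out['C'];print(k,'angle',np.degrees(np.arctan2(q[1],q[0])),np.hypot(*q))
    return out
E
python3 - <<'E'
from dial import *
print(get_state()['tcp_pos']);meas('wrist','wd1');meas('top','td1')
E
```

```text
[535.04891388 -77.70912813 300.29487699]
disc ((277.4417724609375, 238.32054138183594), (21.80559539794922, 140.67213439941406), 142.84432983398438) C [ 548.83723747 -120.69187781   98.        ]
mark 64 [493.53277482 -87.08593107  60.5       ]
ptr 97 [522.1465   -83.246414]
ptr line dir deg 42.9294
M angle 148.71489837558875 64.71432025090537
P angle 125.48089268494044 45.98433480172012
disc ((370.9454345703125, 236.14027404785156), (18.041589736938477, 20.261613845825195), 129.7633819580078) C [532.46087469 -74.58338164  98.        ]
mark 9 [493.97213142 -87.88680955  60.5       ]
ptr 19 [522.21826 -84.08443]
ptr line dir deg -134.11903
M angle -160.93256553216332 40.72302239170309
P angle -137.1510065492853 13.970718700264147
```

```bash
sed -i "s/    w=cv2.inRange(h,(0,0,170),(180,60,255))&roi/    r2=np.zeros_like(roi);cv2.circle(r2,tuple(int(x) for x in c0),int(r*27\/70),255,-1);w=cv2.inRange(h,(0,0,170),(180,60,255))\&r2;o2=o\&r2/; s/W=big(w|o)/W=big(w|o2)/" dial.py
python3 - <<'E'
from dial import *
meas('wrist','wd2')
E
```

```text
disc ((317.53857421875, 210.657470703125), (37.218055725097656, 42.62611389160156), 120.36697387695312) C [532.07236842 -73.66762348  98.        ]
mark 65 [493.54914207 -87.1082      60.5       ]
ptr 96 [522.1873 -83.1015]
ptr line dir deg -137.61139
M angle -160.76635522405346 40.80058903566574
P angle -136.3378402626486 13.664270840977347
```

```bash
python3 - <<'E'
from h import *
s=get_state();print(s['orientation'].T@(camera_info('wrist')['eye']-s['tcp_pos']))
E
```

```text
[  73.40623375    0.48078123 -117.24479122]
```

View pics/wd2.png

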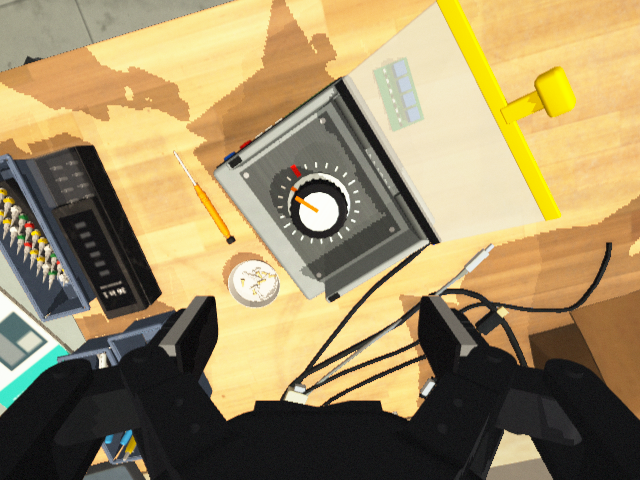

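```bash
python3 -m handwheel '{"travel":[[-2.6,3.9,-15],[0,0,-15],[0,0,-15],[0,0,-15],[0,0,-15],[0,0,-15],[0,0,0],[0,0,0]],"turn":[6,6,6,6,0,0,0,0]}'; python3 -m handwheel '{"travel":[[0,0,-20],[0,0,-20],[0,0,-20],[0,0,-20],[0,0,-20],[0,0,-16],[0,0,0],[0,0,0]],"turn":[0,0,0,0,0,0,0,0]}';python3 - <<'E'
from h import *
s=get_state();print(s['q'],s['tcp_pos'],s['force'])
p,d=capture('side');cv2.imwrite('pics/s6.png',p[120:420,160:560].repeat(2,0).repeat(2,1))
p,d=capture('wrist');cv2.imwrite('pics/w6.png',p)
E
```

```text
time_s: 7.98
tcp_pos: [531.9, -71.4, 210.1]
orientation: [[-0.986, -0.165, -0.001], [-0.165, 0.986, 0.0], [0.001, 0.0, -1.0]]
force: [0.7, 0.0, 0.8]
finger_gap: 85.4
time_s: 8.65
tcp_pos: [532.6, -71.9, 94.8]
orientation: [[-0.986, -0.165, 0.0], [-0.165, 0.986, 0.0], [-0.0, 0.0, -1.0]]
force: [1.1, -0.5, 0.4]
finger_gap: 85.5
[ 0.67736496  0.39156953 -0.735969    1.83950778  0.3039423   1.02599173
  1.55572452] [532.56566856 -71.85794282  94.82606552] [ 1.05584212 -0.51000128  0.37437926]
```

View pics/s6.png

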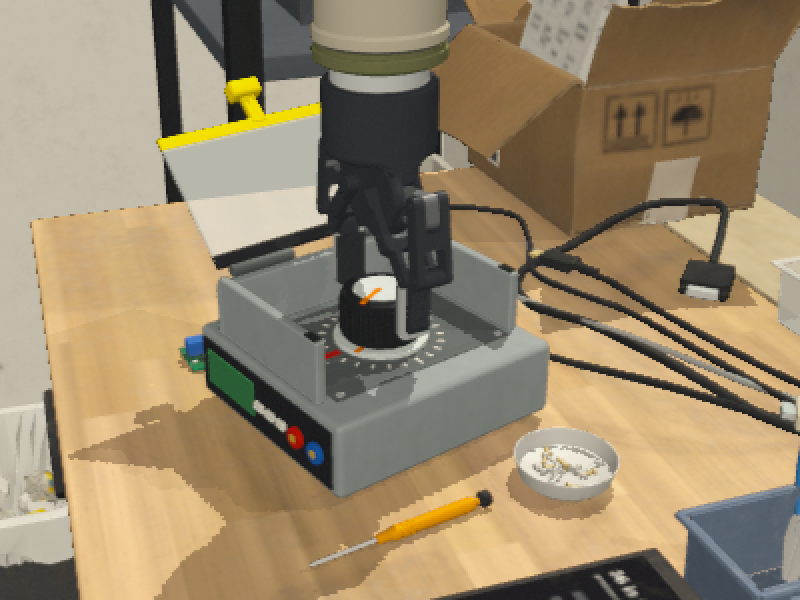

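View pics/w6.png

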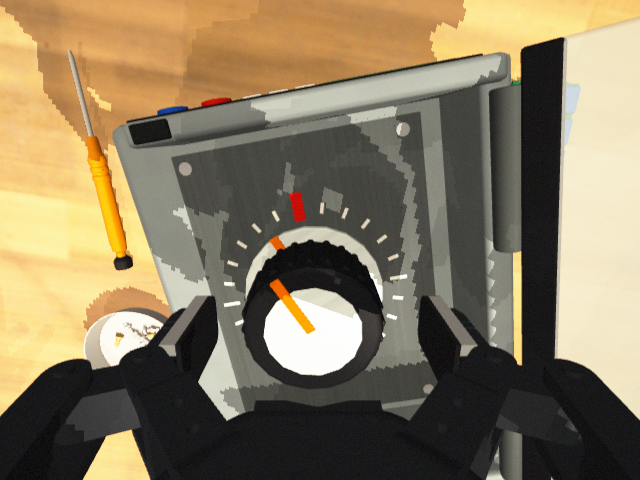

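```bash
python3 -m handwheel '{"travel":[[0,-1.8,0],[0,0,0],[0,0,0],[0,0,0],[0,0,0],[0,0,0],[0,0,0],[0,0,0]],"turn":[0,0,0,0,0,0,0,0]}'; python3 -m handwheel '{"travel":[[0,0,0],[0,0,0],[0,0,0],[0,0,0],[0,0,0],[0,0,0],[0,0,0],[0,0,0]],"turn":[0,0,0,0,0,0,0,0]}' 255 50; python3 -m handwheel '{"travel":[[0,0,0],[0,0,0],[0,0,0],[0,0,0],[0,0,0],[0,0,0],[0,0,0],[0,0,0]],"turn":[-6,-6,-6,-6,-6,-6,-6,-6]}'
python3 - <<'E'
from h import *
s=get_state();print(s['q'],s['tcp_pos'],s['force'],s['wrist_torque'])
p,d=capture('wrist');cv2.imwrite('pics/w7.png',p)
E
```

```text
time_s: 9.42
tcp_pos: [532.2, -74.0, 93.9]
orientation: [[-0.986, -0.165, -0.0], [-0.165, 0.986, 0.0], [0.0, 0.0, -1.0]]
force: [0.5, 0.3, 0.1]
finger_gap: 85.4
time_s: 10.08
tcp_pos: [532.2, -74.0, 94.2]
orientation: [[-0.986, -0.165, -0.0], [-0.165, 0.986, -0.0], [0.0, -0.0, -1.0]]
force: [-2.1, 0.1, 5.5]
finger_gap: 53.4
time_s: 10.75
tcp_pos: [532.4, -73.4, 94.2]
orientation: [[-0.78, 0.626, 0.0], [0.626, 0.78, 0.001], [0.0, 0.001, -1.0]]
force: [-1.8, 1.7, 3.9]
finger_gap: 53.4
[ 0.56069235  0.35685215 -0.58989715  1.84586428  0.23133792  1.00719589
  0.76953781] [532.37146122 -73.40226024  94.24487922] [-1.84810376  1.65377665  3.8875707 ] [0.41349069 0.32640616 0.09627324]
```

View pics/w7.png

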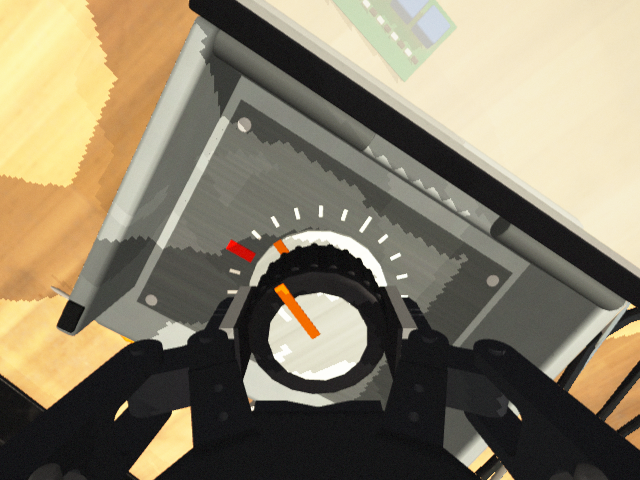

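```bash
for i in 1; do python3 -m handwheel '{"travel":[[0,0,0],[0,0,0],[0,0,0],[0,0,0],[0,0,0],[0,0,0],[0,0,0],[0,0,0]],"turn":[-7,-7,-7,-7,-7,-7,-7,-7]}'; python3 -m handwheel '{"travel":[[0,0,0],[0,0,0],[0,0,0],[0,0,0],[0,0,0],[0,0,0],[0,0,0],[0,0,0]],"turn":[-7,-7,-7,-7,-7,-7,-7,-7]}'; done
python3 - <<'E'
from h import *
s=get_state();print(s['q'],s['tcp_pos'],s['force'],s['wrist_torque'])
p,d=capture('side');cv2.imwrite('pics/s8.png',p[120:420,160:560].repeat(2,0).repeat(2,1))
E
```

```text
time_s: 11.47
tcp_pos: [533.0, -73.1, 94.3]
orientation: [[0.081, 0.997, 0.002], [0.997, -0.081, 0.001], [0.001, 0.002, -1.0]]
force: [3.0, 2.6, 0.9]
finger_gap: 53.5
time_s: 12.13
tcp_pos: [533.6, -73.5, 94.3]
orientation: [[0.872, 0.49, 0.003], [0.49, -0.872, 0.0], [0.003, 0.001, -1.0]]
force: [6.2, 1.6, -1.6]
finger_gap: 53.7
[ 0.30131582  0.31188385 -0.28575031  1.85861904  0.10367115  0.98238494
 -1.08749514] [533.56833284 -73.50794891  94.28923308] [ 6.17484551  1.5743534  -1.58328743] [ 0.26159551 -1.04380058  0.05572728]
```

View pics/s8.png

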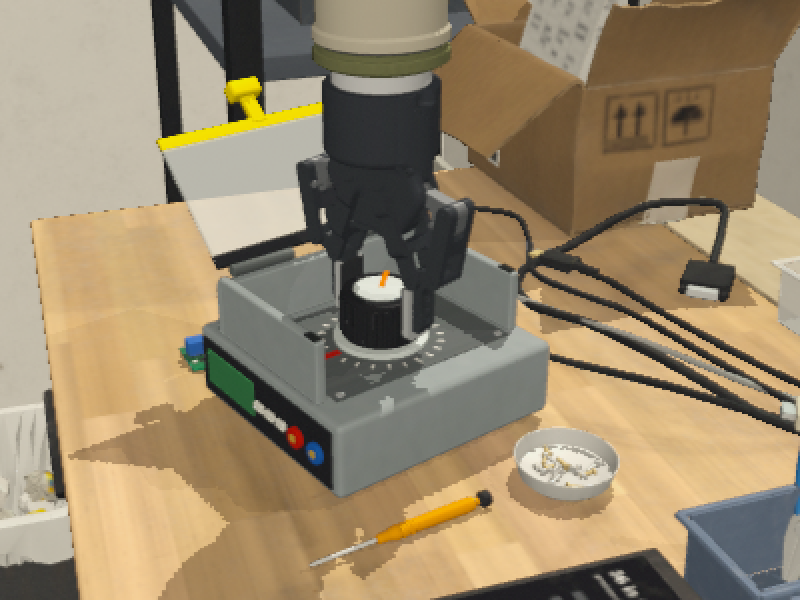

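```bash
python3 -m handwheel '{"travel":[[0,0,0],[0,0,0],[0,0,0],[0,0,0],[0,0,0],[0,0,0],[0,0,0],[0,0,0]],"turn":[-7,-7,-7,-7,-7,-7,-7,0]}'; python3 -m handwheel '{"travel":[[0,0,0],[0,0,0],[0,0,0],[0,0,0],[0,0,0],[0,0,0],[0,0,0],[0,0,0]],"turn":[0,0,0,0,0,0,0,0]}' 0
python3 - <<'E'
from dial import *
s=get_state();print(s['q'],s['tcp_pos'],s['force'],s['wrist_torque'])
meas('wrist','w9')
E
```

```text
time_s: 12.85
tcp_pos: [533.6, -74.1, 94.3]
orientation: [[0.941, -0.339, 0.003], [-0.339, -0.941, -0.001], [0.003, -0.001, -1.0]]
force: [5.1, -1.2, -1.7]
finger_gap: 53.4
time_s: 13.52
tcp_pos: [532.2, -74.0, 93.9]
orientation: [[0.943, -0.334, -0.0], [-0.334, -0.943, -0.0], [-0.0, 0.0, -1.0]]
force: [-0.2, -0.3, 0.4]
finger_gap: 85.4
[ 0.19415098  0.30147602 -0.16152549  1.86566131  0.05766582  0.97896077
 -1.90363269] [532.18716816 -74.02665878  93.93652603] [-0.1648068  -0.2816857   0.38237698] [-0.02615547 -0.00740962 -0.0117835 ]
disc ((314.7120666503906, 330.86468505859375), (88.15675354003906, 103.98082733154297), 119.64759063720703) C [535.09438773 -73.16647292  98.        ]
ptr 1937 [ 553.7451  -139.67952]
ptr line dir deg -160.81854
P angle -74.33612732996409 69.07847055851359
```

View pics/w9.png

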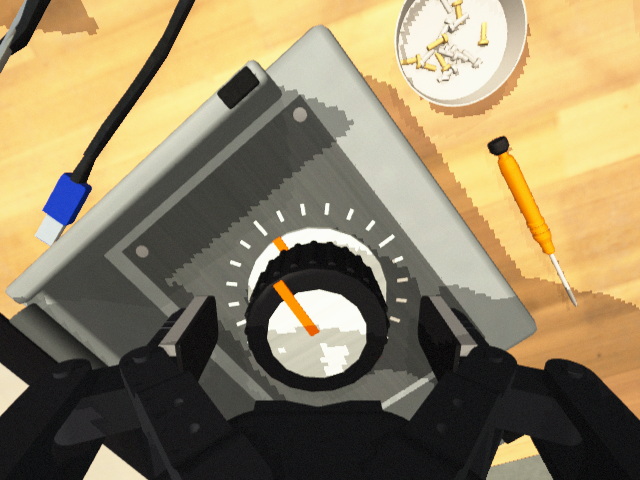

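```bash
python3 -m handwheel '{"travel":[[0,0,15],[0,0,20],[0,0,0],[0,0,0],[0,0,0],[0,0,0],[0,0,0],[0,0,0]],"turn":[0,0,7,7,7,7,7,7]}'; python3 -m handwheel '{"travel":[[0,0,0],[0,0,0],[0,0,0],[0,0,0],[0,0,0],[0,0,0],[0,0,0],[0,0,0]],"turn":[7,7,7,7,7,7,7,7]}'; python3 -m handwheel '{"travel":[[0,0,0],[0,0,0],[0,0,0],[0,0,0],[0,0,0],[0,0,0],[0,0,0],[0,0,0]],"turn":[7,7,7,7,7,7,7,7]}'; python3 -m handwheel '{"travel":[[0,0,0],[0,0,0],[0,0,0],[0,0,-15],[0,0,-20],[0,0,0],[0,0,0],[0,0,0]],"turn":[7,7,7,0,0,0,0,0]}';python3 - <<'E'
from dial import *
s=get_state();print(s['q'],s['tcp_pos'],s['force'],s['wrist_torque'])
meas('wrist','w10')
E
```

```text
time_s: 14.23
tcp_pos: [532.2, -74.0, 129.0]
orientation: [[0.922, 0.388, 0.0], [0.388, -0.922, -0.0], [0.0, 0.0, -1.0]]
force: [0.2, 0.3, -0.5]
finger_gap: 85.5
time_s: 14.9
tcp_pos: [532.2, -74.0, 128.9]
orientation: [[0.194, 0.981, 0.0], [0.981, -0.194, -0.0], [-0.0, 0.0, -1.0]]
force: [1.5, -0.6, 0.1]
finger_gap: 85.3
time_s: 15.57
tcp_pos: [532.2, -74.0, 128.9]
orientation: [[-0.705, 0.709, 0.0], [0.709, 0.705, 0.0], [-0.0, 0.0, -1.0]]
force: [0.0, 0.5, -0.3]
finger_gap: 85.4
time_s: 16.23
tcp_pos: [532.6, -73.9, 94.7]
orientation: [[-0.91, 0.415, 0.001], [0.415, 0.91, 0.0], [-0.0, 0.0, -1.0]]
force: [-0.1, -0.2, -0.1]
finger_gap: 85.2
[ 0.53088871  0.34929964 -0.5534329   1.84651731  0.21464473  1.00457569
  1.03164227] [532.58742216 -73.94179672  94.73739211] [-0.09727287 -0.15680237 -0.07441805] [-0.01026484  0.05404705 -0.02729114]
disc ((319.6175842285156, 336.33197021484375), (87.28105163574219, 102.177734375), 114.8565902709961) C [533.40944913 -72.81952987  98.        ]
mark 321 [493.49984442 -87.34802041  60.5       ]
ptr 529 [546.0198  -70.15557]
ptr line dir deg 13.425671
M angle -159.9967263967555 42.47179753480688
P angle 11.928475978553875 12.888638615412889
```

View pics/w10.png

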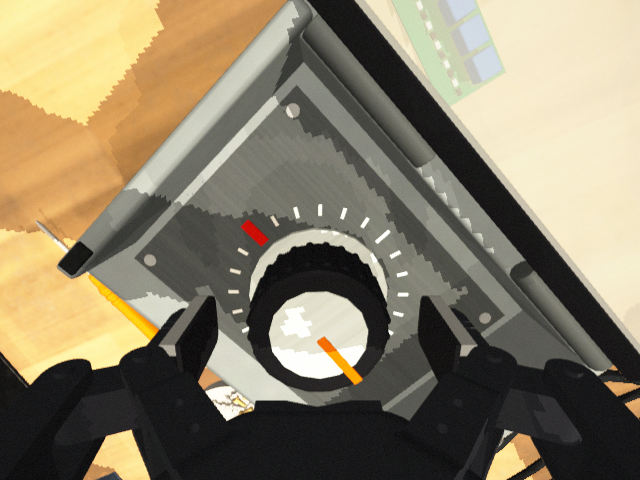

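```bash
python3 -m handwheel '{"travel":[[0,0,0],[0,0,0],[0,0,0],[0,0,0],[0,0,0],[0,0,0],[0,0,0],[0,0,0]],"turn":[0,0,0,0,0,0,0,0]}' 255 50; python3 -m handwheel '{"travel":[[0,0,0],[0,0,0],[0,0,0],[0,0,0],[0,0,0],[0,0,0],[0,0,0],[0,0,0]],"turn":[-7,-7,-7,-7,-7,-7,-7,-7]}'; python3 -m handwheel '{"travel":[[0,0,0],[0,0,0],[0,0,0],[0,0,0],[0,0,0],[0,0,0],[0,0,0],[0,0,0]],"turn":[-7,-7,-7,-7,-7,-7,-7,-7]}'; python3 -m handwheel '{"travel":[[0,0,0],[0,0,0],[0,0,0],[0,0,0],[0,0,0],[0,0,0],[0,0,0],[0,0,0]],"turn":[-7,-7,-7,-7,-7,-7,0,0]}'
python3 - <<'E'
from dial import *
s=get_state();print(s['q'],s['tcp_pos'],s['force'],s['wrist_torque'])
meas('top','t11')
meas('wrist','w11')
p,d=capture('side');cv2.imwrite('pics/s11.png',p[120:420,160:560].repeat(2,0).repeat(2,1))
E
```

```text
time_s: 16.95
tcp_pos: [532.7, -73.8, 94.9]
orientation: [[-0.91, 0.415, 0.001], [0.415, 0.91, -0.0], [-0.001, 0.0, -1.0]]
force: [-1.5, 1.1, 7.1]
finger_gap: 53.7
time_s: 17.62
tcp_pos: [532.9, -73.6, 95.0]
orientation: [[-0.159, 0.987, 0.002], [0.987, 0.159, 0.0], [-0.0, 0.002, -1.0]]
force: [0.3, 2.2, 4.8]
finger_gap: 53.5
time_s: 18.28
tcp_pos: [533.2, -73.7, 95.0]
orientation: [[0.729, 0.684, 0.002], [0.684, -0.729, 0.0], [0.002, 0.002, -1.0]]
force: [1.1, 0.8, 4.5]
finger_gap: 53.6
time_s: 18.95
tcp_pos: [533.3, -73.9, 94.9]
orientation: [[1.0, 0.03, 0.002], [0.03, -1.0, -0.0], [0.002, 0.0, -1.0]]
force: [1.8, 0.5, 5.3]
finger_gap: 53.5
[ 0.18131681  0.29975763 -0.14725931  1.86496394  0.05246052  0.97806552
 -1.52942511] [533.27584167 -73.89479605  94.93664909] [1.78847885 0.49931471 5.31806065] [ 0.01441009 -0.39194657 -0.08834451]
disc ((319.1380310058594, 335.66998291015625), (87.14143371582031, 101.61225891113281), 114.00582885742188) C [533.2517057  -73.80497169  98.        ]
ptr 679 [ 554.4202  -144.05322]
ptr line dir deg -162.4962
P angle -73.23040950567228 73.36840641236954
```

View pics/s11.png

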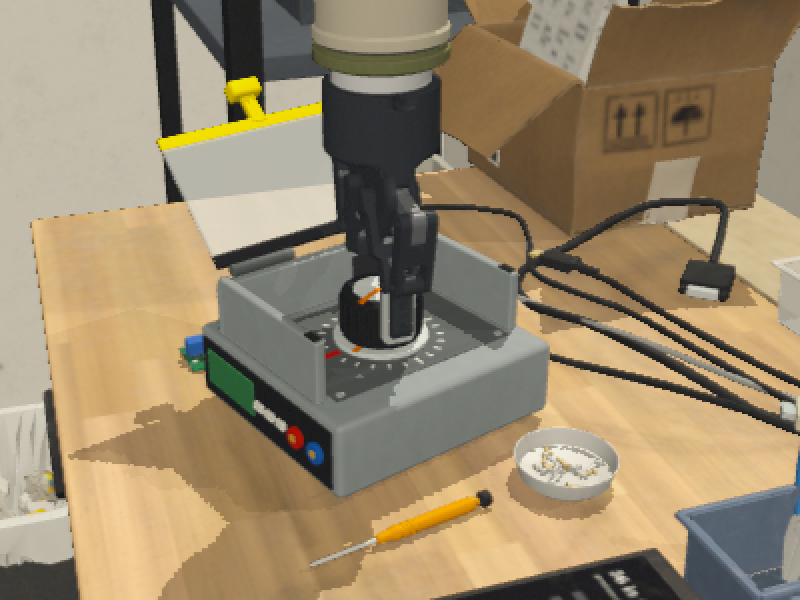

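View pics/w11.png

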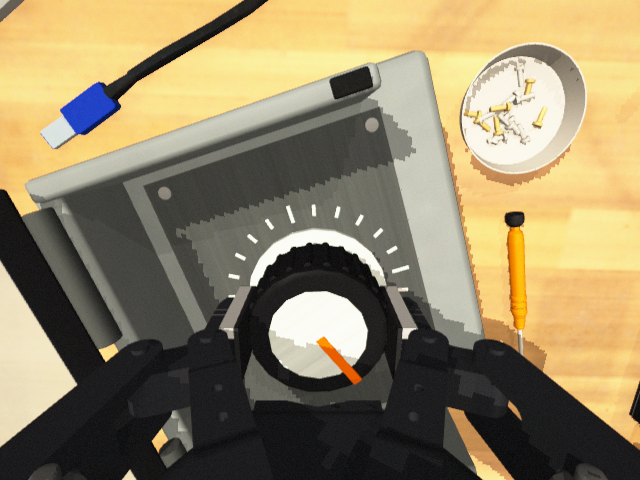

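```bash
python3 -m handwheel '{"travel":[[0,0,0],[0,0,0],[0,0,0],[0,0,0],[0,0,0],[0,0,0],[0,0,0],[0,0,0]],"turn":[-5,-5,-5,-5,0,0,0,0]}'; python3 -m handwheel '{"travel":[[0,0,0],[0,0,0],[0,0,0],[0,0,0],[0,0,0],[0,0,0],[0,0,15],[0,0,20]],"turn":[0,0,0,0,0,0,0,0]}' 0;  python3 -m handwheel '{"travel":[[0,0,20],[0,0,30],[0,0,30],[0,0,30],[0,0,30],[0,0,25],[0,0,0],[0,0,0]],"turn":[7,7,7,7,7,7,7,7]}'
python3 - <<'E'
from dial import *
s=get_state();print(s['q'],s['tcp_pos'],s['force'],s['wrist_torque'])
meas('wrist','w12');meas('top','t12')
E
```

```text
time_s: 19.77
tcp_pos: [533.3, -74.0, 94.9]
orientation: [[0.95, -0.313, 0.002], [-0.313, -0.95, -0.0], [0.002, -0.001, -1.0]]
force: [0.8, -0.0, 4.9]
finger_gap: 53.9
time_s: 20.43
tcp_pos: [530.9, -73.9, 127.7]
orientation: [[0.948, -0.317, -0.004], [-0.317, -0.948, 0.0], [-0.004, 0.001, -1.0]]
force: [0.2, -0.9, 0.3]
finger_gap: 85.5
time_s: 21.1
tcp_pos: [532.9, -74.0, 295.8]
orientation: [[0.79, 0.614, 0.003], [0.614, -0.79, -0.0], [0.002, 0.002, -1.0]]
force: [0.1, -0.3, -1.2]
finger_gap: 85.5
[ 0.21354049  0.12747031 -0.17626886  1.62728784  0.02300712  1.38550724
 -0.87557018] [532.88373179 -74.01537672 295.84607965] [ 0.13872995 -0.30944965 -1.17122014] [-0.0463543   0.04867532 -0.00920275]
disc ((316.59088134765625, 216.08831787109375), (37.777191162109375, 42.23543930053711), 19.234832763671875) C [532.37947802 -73.04958796  98.        ]
mark 50 [492.39302335 -87.06727936  60.5       ]
ptr 111 [ 535.641   -141.35652]
ptr line dir deg -161.09293
M angle -160.68132382411832 42.37230498022315
P angle -87.26632259002804 68.38475453671472
disc ((371.872314453125, 240.48170471191406), (12.095462799072266, 13.120214462280273), 80.87848663330078) C [524.20100487 -76.15145674  98.        ]
mark 9 [493.97213142 -87.88680955  60.5       ]
ptr 19 [518.6489   -79.272194]
ptr line dir deg -159.34233
M angle -158.78295737743576 32.426891557613544
P angle -150.66033744102535 6.369033106908006
```

View pics/w12.png

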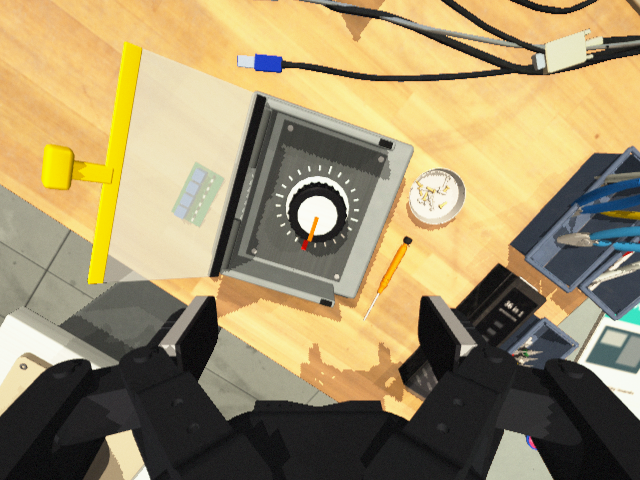

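```bash
sed -i 's/O=big(o)/O=big(o2)/' dial.py; python3 - <<'E'
from dial import *
s=get_state();print(s['tcp_pos'])
meas('wrist','w13');meas('top','t13')
p=cv2.imread('pics/t13.png');w=cv2.imread('pics/w13.png')
cv2.imwrite('pics/z13.png',np.hstack([cv2.resize(p[206:266,336:406],(420,360),interpolation=cv2.INTER_CUBIC),cv2.resize(w[170:270,265:370],(378,360),interpolation=cv2.INTER_CUBIC)]))
E
```

```text
[532.19633787 -74.03273097 294.1323229 ]
disc ((317.4570007324219, 215.4880828857422), (38.051151275634766, 42.54634475708008), 20.987760543823242) C [532.38582875 -73.01848791  98.        ]
mark 50 [492.33106072 -87.08331616  60.5       ]
ptr 99 [519.6264  -77.73856]
ptr line dir deg -160.25963
M angle -160.65178925634288 42.452371374500544
P angle -159.6991269725947 13.604485977603451
disc ((371.89495849609375, 240.48289489746094), (12.001445770263672, 13.637608528137207), 71.16777801513672) C [524.19859998 -76.19389261  98.        ]
mark 8 [493.53631322 -88.14737442  60.5       ]
ptr 17 [518.45404 -79.29766]
ptr line dir deg -160.13924
M angle -158.7020182589459 32.909900585843275
P angle -151.61778052032494 6.5294211383506005
```

View pics/z13.png

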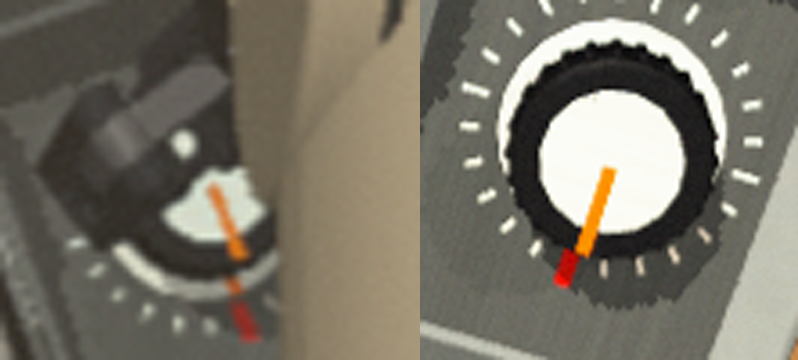

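```bash
python3 - <<'E'
from h import *
p,d=capture('side');cv2.imwrite('pics/s14.png',p)
a=cv2.imread('pics/side0.png').astype(int);df=abs(a-p).max(2)
print('driver/dish roi diff',(df[330:410,310:475]>40).sum(),'board',(df[283:310,248:264]>40).sum())
print(get_state()['qd'])
close_job()
E
```

```text
driver/dish roi diff 118 board 0
[-1.79031767e-03  1.84741699e-03  2.58773158e-04 -2.27381753e-05
  9.94172251e-04  5.60577908e-04  8.11048452e-03]
the job is handed in; nothing more can be done
```

View pics/s14.png

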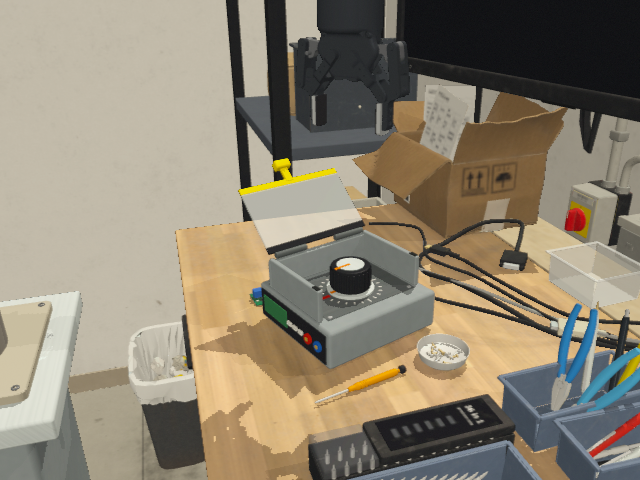

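The guard is open and resting by itself, and the dial has gone past the mark once and through one further turn. Its pointer stands on the red mark. I handed the job in at about 21.5 s of the 72 s allowed, with the gripper clear above the dial and touching nothing.

- **Guard:** I pinched the tab by its two ends, swung it over to about 2.15 rad and let go. It fell open, and the last side picture shows it leaning out to the left.
- **Dial:** I turned it clockwise in two grips, 209° and then about 174°, roughly 383° in all. It started about 23 to 24° short of the mark.
- **Pointer check:** The wrist camera puts the pointer at -159.7° to -160.3°, against -160.65° for the mark, so it is within about 1°.
- **Check that disagreed:** The last top view was partly hidden by the arm, so its dial centre is off by about 8 mm. That makes its centre-based angles (pointer -151.6°, mark -158.7°) unreliable. Its pointer direction, -160.1°, agrees with the wrist camera.
- **Loose items:** In the side view the relay board area is unchanged from the start. The dish and driver area shows 118 changed pixels, probably from the changed shadows, as both appear to be where they started.

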